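Tumble the filter module into the inspection bay and hook it in

TASK

Push the big aluminium module off its raised deck so that it tumbles over the step and stands on its next face in the lower bay, with the perforated cover facing the upright stop board. Slide it, standing, squarely and fully home against the board, roughly centred on it, then press the raised hook arm down flat so that its lip drops behind the module. Do not knock the light bar that crosses over the bay, leave the other things on the bench where they are, and let go of everything at the end.

Things in the scene. Friction and masses are not known exactly. Their poses are not given: they have to be found in the camera images.
- module_center (a point): Centre of the loose module, the largest loose box: closed, aluminium, 100 mm (its own x) by 90 (its y) by 70 (its z), about 0.6 kg. It starts on the deck, perforated cover (+z) up, +y face to the step and 10 to 30 mm (plus its turn, up to 0.1 rad) short of the edge. After the right tumble its +y points down, its cover (+z) to the stop board, and it stands 90 mm high, 70 mm deep.
- cover (a point): Centre of the module's perforated cover (rows of dark round holes), 35 mm from its centre along its +z; same axes. The opposite side of the module is plain; a flush black strip with three brass contacts is on its -y face, which ends on top.
- step (a point): Middle of the step's top edge, 36 mm above the table, where the deck ends. +y: level, from the deck over the step to the stop board; x along the edge; z up. Below the step the bay floor (a steel plate 320 mm wide, 8 mm above the table, 28 mm below the deck) runs 160 mm to the board. It slides, standing, if pushed low (up to 40 mm over the bay floor) and may topple if pushed high.
- deck: The fixed aluminium deck, 150 x 150 x 28 mm. Origin on its underside, mid step edge; axes as the step. Pushed steadily past its middle, the module tips over the step and mostly drops onto its next face by itself. Should it stay leaning on the step (lower front edge on the bay floor, lower back edge about 20 mm clear of the deck), lift that back edge in an arc until it falls upright, past 52 degrees.
- stop (a point): On the stop board's face that looks to the deck, at its middle, 45 mm above the bay floor; axes as the step. The board is a fixed upright aluminium plate 120 mm wide, 92 mm high. Home for the cover's centre is this point.
- lightbar: Fixed light bar across the bay: level, round, 12 mm thick, along x, 66 mm beyond the step, 162 to 174 mm above the table, on 12 mm square posts 106 mm to each side. Origin 8 mm above the table, under mid bar. A vertical hand cannot get low enough beneath it to push the module home; one leaning back over the deck by 35 to 40 degrees, fingers pointing to the board, can.
- hook (a joint): Hinge of the hook arm, rad: 0 = fully raised (60 degrees above level), 1.05 = flat (its end stop). Friction holds it where it is left; pressing its pad takes about 2 N.
- hook_pad (a point): Top of the rubber pad near the free end of the hook arm (steel, 26 mm wide, 8 mm thick), 70 mm along the arm from its pivot axis and 8 mm above the arm's mid-plane, which holds the axis. At its end, 84 to 90 mm from the axis, a lip reaches 14 mm below the arm. Flat, the arm is 6 mm over the standing module and the lip 4 mm behind it if it is home; else the lip lands on its top.
- hook_pivot (a point): The hook arm's pivot axis (along x), 10 mm beyond the stop board's face and 108 mm above the table; axes as the step. The free end points to the deck.
Mind the look-alikes: they are no part of the job. Leave any brown or purple look-alike of the part that bears module_center alone.

How it is judged:
On the way, in this order (a step that is already met when the one before it is completed fails the run):
1. the module tips over the step: turned 20 to 70 degrees, low down and near the step edge, not carried (angle between module_center's own z axis and vertical between 0.35 and 1.22 rad and height (world z) of module_center below 0.085 m and y of module_center in the frame of step below 0.06 m), for 0.03 s.
2. the module stands on its next face (the one that faced the step), in the bay (angle between module_center's own y axis and vertical above 3.05 rad and y of module_center in the frame of step above 0.03 m), for 0.2 s.
At the end, for the whole second after the job is handed in: The module stands in the bay on the face that first faced the step (within 5 degrees), its perforated cover against the stop board within 6 mm, centred within 30 mm and square within 5 degrees, at rest; the hook arm is flat (0.99 rad or more) with its lip behind the module (angle between module_center's own y axis and vertical above 3.05 rad and y of cover in the frame of stop between -0.006 and 0.006 m and x of cover in the frame of stop between -0.03 and 0.03 m and angle between the x axis of module_center and the x axis of stop, either way round below 0.09 rad and value of joint hook above 0.99 rad and linear speed of module below 0.01 m/s and height (world z) of module_center below 0.058 m); the robot touches nothing.
It fails at once if the light bar is knocked (over 8 N) (contact force between any of the arm, the fingers, module and lightbar above 8 N).
It fails at once if one of the other things is moved by more than 30 mm (distance of any of heatsink, screwdriver, smallbox, multimeter, spraycan, screwdish, wrench from where it was at the start of the episode above 0.03 m).
It also fails if it takes over 64 s, if anything falls off the work surface, if the arm or the gripper's body presses on something with over 40 N, if the wrist force passes 120 N, or if a joint passes its speed limit or range.

ROBOT

A 6-joint arm with a two-finger parallel gripper is mounted at the origin on the work surface. World frame = base frame: x ahead of the robot, y to its left, z up, the work surface at z = 0. Lengths are in m, angles in rad, forces in N, time in s.
With the tool pointing down it reaches from about 0.375 to 0.9 m from the base axis. Payload 3.1 kg.
Tool frame: the origin (TCP) lies between the finger pads; the fingertips stand 8 mm ahead of it and the grasp point (between the pads) lies 11 mm behind it; z points along the fingers, y is the line along which they close (so a half turn about z gives the same grasp; the last joint's range is limited). The gripper opens to 85 mm and grips with 20 to 120 N. Pads are 22 mm wide; open, the fingers measure 114 mm over their backs; the gripper's body (76 mm by 85 mm) begins 54 mm behind the grasp point. The pads swing forward as they close: fully open they stand 13 mm farther back than shut.
Start: joints at [1.089, 0.527, 1.433, -0, 1.181, -0.178], TCP at [0.186, 0.597, 0.239] pointing down, gripper open.
Joint ranges: [-3.08, 3.08], [-0.75, 2.2], [0.22, 2.44], [-1.43, 4.57], [0, 2.65], [-2.85, 2.85]. Speed limits (rad/s): [2.79, 2.79, 3.14, 3.14, 3.14, 3.14].

INTERFACE

Orientations are given as a unit quaternion [x, y, z, w].
In Python, from station import readout, cams, sign_off gives the robot as it stands.
- The arm moves only by the tool send_rows, never from a script. Its argument "commands" is text: rows parted by semicolons, each of 5 numbers parted by spaces: the finger opening in mm, from 0 to 85.4, then the shift along the tool's x, y, z each as a share of 0.02 m, from -1 to 1, then the turn about the tool's z as a share of 4 degrees, from -1 to 1. In form: grip dx dy dz spin; .... A call has 1 to 20 rows; each row shifts and turns the commanded pose from where the row before left it, along the tool's axes as they then stand; what a row does not reach is not made up. A row lasts 1/12 s, in which the tool goes at most 41.7 mm and 7.16 degrees, less where a joint would pass 70% of its speed; a pose out of reach is approached as far as the arm can. A call with a number of a shift or a turn outside -1 to 1 is refused whole. A call with a gripper value outside its range is refused whole. The fingers move at their own pace and stop on an object; "grip_force" is the grip in N (left out, the last holds). Time passes only in rows, so rows that do not move let the fingers close. It gives the time, the measured TCP pose, the force, the opening and the grip force at its end, in the units of the state.
- readout.sense(): the state, without advancing time (a new reading comes with each control period).
- cams.snapshot(name): name is "scene" or "side" or "wrist"; returns a dict with "pixels" (384x512x3 uint8, red, green, blue), "intrinsics" (3x3 intrinsics, pixels), "eye" and "rotation" of the camera in the world. Camera axes: x right, y down, z forward; pixel columns grow to the right and rows downward; lengths in m; the calibration is good to about 2 mm. A picture is of the moment at which its call begins. There is no depth.
- sign_off(): hands the job in; it is judged then, once.
The state is a dict: "t": time; "q": joint angles; "qd": joint speeds; "tau": joint torques, N m; "tcp_pos": TCP position; "tool_rot": TCP orientation; "force": force on the tool from outside, world axes, zero at the start; "ft_torque": the same for the moment, N m; "finger_gap": opening from 0.0 (shut) to 1.0 (fully open); "gripper_force": force on a finger pad.
Only numpy, scipy, OpenCV 4.12 (cv2) and the standard library are available. Lean on these libraries where they do the work, as an engineer would, in place of code of your own. Each camera call takes 0.05 s, during which the arm holds its last target. There are 200 camera calls.

## Working session

There is one attempt and no reset: what is moved stays moved. The work goes in short steps, Python scripts to look and compute and a tool call to move; the robot and the scene stay as the last step left them, time stands still between calls to the robot, and variables do not carry over. Pictures are saved under pics/ and viewed, at most 10 in all, crops included, and the job is handed in when it is done.

Besides the shell and the picture viewer there is one more tool, called after "Emit:" as name(argument=value, ...) on one line, values as JSON. send_rows: Moves the arm, as the interface text tells. Its arguments: {"type":"object","properties":{"commands":{"type":"string"},"grip_force":{"type":"number"}},"required":["commands"]}

```bash
mkdir -p pics; cat > h.py <<'E'
import numpy as np,cv2
from station import readout,cams
def snap(n,f):
    s=cams.snapshot(n);cv2.imwrite(f'pics/{f}.png',s['pixels'][:,:,::-1]);np.savez(f'pics/{f}.npz',**s);return s
def onz(f,uv,z):
    s=np.load(f'pics/{f}.npz');d=s['rotation']@np.linalg.inv(s['intrinsics'])@np.array([*uv,1.]);e=s['eye'];return e+d*(z-e[2])/d[2]
def proj(f,p):
    s=np.load(f'pics/{f}.npz');c=s['rotation'].T@(np.array(p)-s['eye']);c=s['intrinsics']@c;return c[:2]/c[2]
E
python3 - <<'E'
from h import *
a=snap('scene','s1');b=snap('side','d1')
for x in(a,b):print(x['eye'].round(3),x['rotation'].round(2).tolist())
i=np.vstack([a['pixels'],b['pixels']])[:,:,::-1]
cv2.imwrite('pics/s1b.png',cv2.resize(a['pixels'][:,:,::-1],(800,600),interpolation=cv2.INTER_CUBIC));cv2.imwrite('pics/d1b.png',cv2.resize(b['pixels'][:,:,::-1],(800,600),interpolation=cv2.INTER_CUBIC))
print(readout.sense())
E
```

```text
[1.051 0.197 1.146] [0.53, 0.81, -0.22, -0.14]
[ 0.169 -0.588  0.693] [0.88, -0.24, 0.11, -0.39]
{'t': 0.1, 'q': array([ 1.08949544e+00,  5.28395278e-01,  1.43380056e+00,  1.09081699e-05,
        1.18144087e+00, -1.78516798e-01]), 'qd': array([ 9.98189809e-04, -8.99457435e-05, -4.70047992e-03, -3.61476001e-06,
        1.50359379e-03,  2.13571705e-04]), 'tau': array([-2.23953784e-04, -4.43305242e+01, -1.78584927e+01, -2.89252057e-04,
        3.84910440e-03,  2.20719613e-05]), 'tcp_pos': array([0.18603354, 0.59598696, 0.23840953]), 'tool_rot': array([ 1.50816373e-01,  9.88561266e-01, -9.65277817e-04, -3.35864597e-04]), 'force': array([ 0.32140567, -0.27089451,  0.64216807]), 'ft_torque': array([ 0.0255034 , -0.0217336 , -0.01467043]), 'gripper_force': 0.0, 'finger_gap': 0.9987503120484634}
```

View pics/s1b.png

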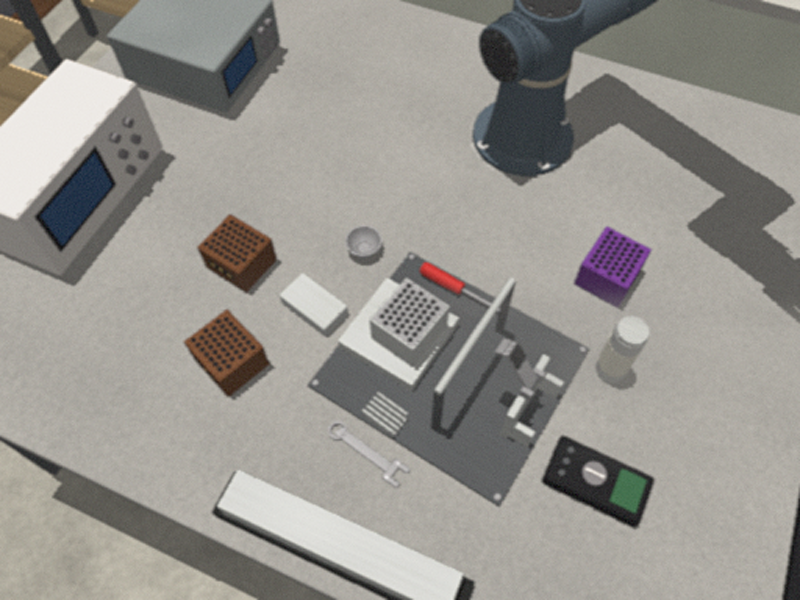

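View pics/d1b.png

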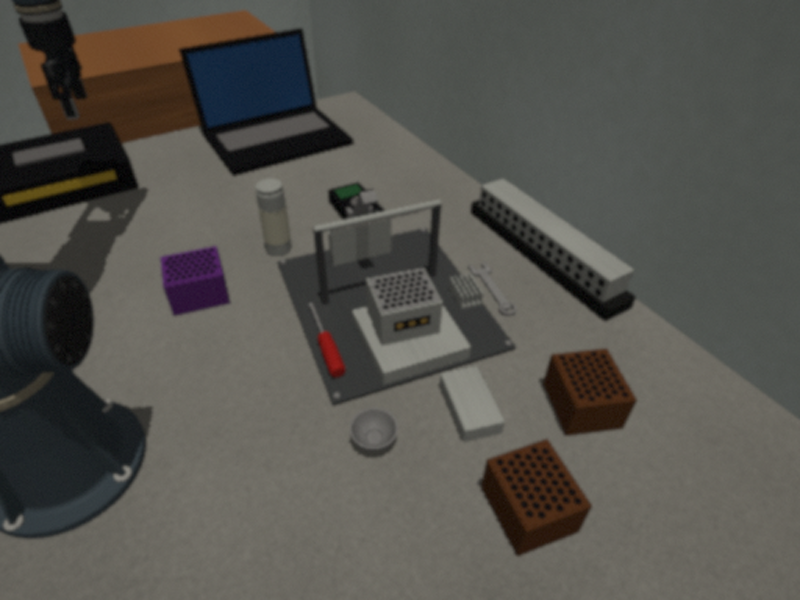

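Scene picture (800 px scale): module on its deck around (410,315), light bar from (512,283) to (437,391), stop board and hook beyond at about (525,385). In the side picture the strip with brass contacts is at (410,324). "rotation" is a quaternion, so I convert it and fit the station frame.

```bash
sed -i "s/s\['rotation'\]/R.from_quat(s['rotation']).as_matrix()/; 1a from scipy.spatial.transform import Rotation as R\nfrom scipy.optimize import least_squares" h.py
python3 - <<'E'
from h import *
k=.64
# deck top/left etc: list (file, px800, candidate)
obs=[('s1',(391,282)),('s1',(341,339)),('s1',(413,382)),('s1',(512,283)),('s1',(437,391)),('d1',(385,372)),('d1',(469,350)),('d1',(318,230)),('d1',(440,205))]
for f,u in obs: print(f,u,onz(f,np.array(u)*k,.036 if u not in((512,283),(437,391),(318,230),(440,205)) else .168).round(3))
for f,us in (('s1',[(407,281),(450,313),(372,320),(415,352)]),('d1',[(367,276),(430,269),(378,311),(440,300)])):
  for u in us: print('mod',f,onz(f,np.array(u)*k,.106).round(3))
for n in('s1','d1'):
    im=cv2.imread(f'pics/{n}.png')
    c=im[150:340,180:390] if n=='s1' else im[110:270,170:350]
    cv2.imwrite(f'pics/{n}c.png',cv2.resize(c,None,fx=3,fy=3,interpolation=cv2.INTER_CUBIC))
E
```

```text
s1 (391, 282) [ 0.452 -0.094  0.036]
s1 (341, 339) [ 0.589 -0.126  0.036]
s1 (413, 382) [0.613 0.017 0.036]
s1 (512, 283) [0.45  0.115 0.168]
s1 (437, 391) [0.664 0.076 0.168]
d1 (385, 372) [ 0.447 -0.11   0.036]
d1 (469, 350) [ 0.585 -0.139  0.036]
d1 (318, 230) [0.448 0.104 0.168]
d1 (440, 205) [0.659 0.066 0.168]
mod s1 [ 0.478 -0.052  0.106]
mod s1 [0.505 0.036 0.106]
mod s1 [ 0.568 -0.075  0.106]
mod s1 [0.592 0.011 0.106]
mod d1 [0.495 0.029 0.106]
mod d1 [ 0.593 -0.008  0.106]
mod d1 [ 0.469 -0.052  0.106]
mod d1 [ 0.565 -0.079  0.106]
```

View pics/s1c.png

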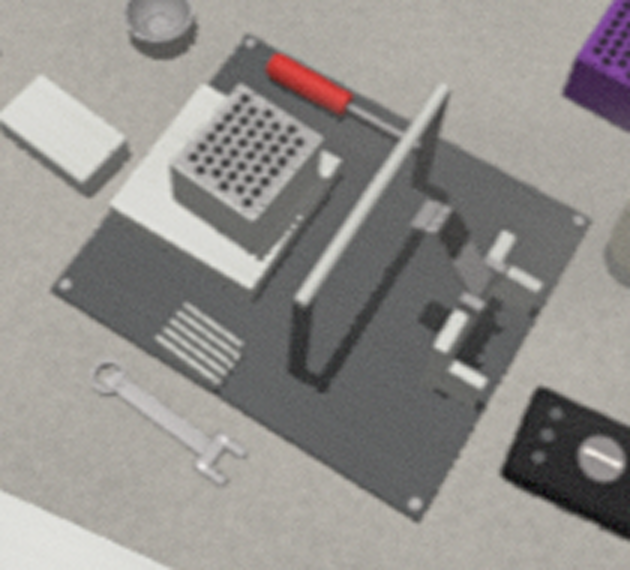

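View pics/d1c.png

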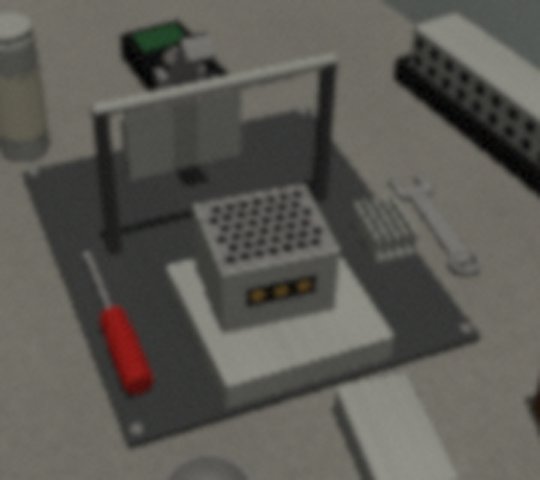

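```bash
cat >> h.py <<'E'
def fr(p):
    c,s=np.cos(p[2]),np.sin(p[2]);return np.array([[c,-s],[s,c]])
def S2W(p,q): q=np.array(q,float);return np.r_[fr(p)@q[:2]+p[:2],q[2]]
E
python3 - <<'E'
from h import *
def px(f,u): o=(180,150) if f=='s1' else (170,110); return np.array(o)+np.array(u)/3
st=[('s1',(205,85),(-.075,-.15,.036)),('s1',(112,205),(.075,-.15,.036)),('s1',(253,290),(.075,0,.036)),('s1',(446,87),(-.112,.066,.174)),('s1',(301,301),(.112,.066,.174)),
('d1',(230,383),(-.075,-.15,.036)),('d1',(392,338),(.075,-.15,.036)),('d1',(170,265),(-.075,0,.036)),('d1',(97,107),(-.112,.066,.174)),('d1',(336,60),(.112,.066,.174))]
mo=[('s1',(240,83),(-.05,-.045,.106)),('s1',(323,140),(-.05,.045,.106)),('s1',(172,165),(.05,-.045,.106)),('s1',(250,222),(.05,.045,.106)),
('d1',(193,205),(-.05,.045,.106)),('d1',(305,186),(.05,.045,.106)),('d1',(224,267),(-.05,-.045,.106)),('d1',(339,245),(.05,-.045,.106))]
def res(p,o): return np.concatenate([proj(f,S2W(p,q))-px(f,u) for f,u,q in o])
S=least_squares(res,[.543,.025,-.18],args=(st,),loss='soft_l1');M=least_squares(res,[.53,-.02,-.2],args=(mo,),loss='soft_l1')
print(S.x,S.fun.reshape(-1,2).round(1).tolist());print(M.x,M.fun.reshape(-1,2).round(1).tolist())
m=fr(S.x).T@(M.x[:2]-S.x[:2]);print('module in step',m,M.x[2]-S.x[2])
np.save('S.npy',S.x)
print('laptop',onz('d1',np.array((232,165))*.64,0),onz('d1',np.array((350,135))*.64,0),'box',onz('d1',np.array((135,185))*.64,0))
def ov(f):
    im=cv2.imread(f'pics/{f}.png');P=lambda q:tuple(int(round(v*8)) for v in proj(f,S2W(S.x,q)))
    def L(a,b,c):cv2.line(im,P(a),P(b),c,1,cv2.LINE_AA,3)
    for z in(.008,.1):L((-.06,.16,z),(.06,.16,z),(0,0,255))
    L((-.112,.066,.168),(.112,.066,.168),(0,255,0))
    L((0,.17,.108),(0,.17-.045,.108+.078),(255,0,0)); L((-.075,0,.036),(.075,0,.036),(255,0,255))
    return im
a=cv2.resize(ov('s1')[150:340,180:390],None,fx=2.8,fy=2.8,interpolation=cv2.INTER_CUBIC)[:,:420+168]
b=ov('d1')[110:270,170:290];b=cv2.resize(b,(212,283))
c=np.zeros((532,800,3),np.uint8);c[:,:588]=a[:532,:588];c[:283,588:]=b;cv2.imwrite('pics/ov.png',c)
E
```

```text
[ 0.54535641  0.03009224 -0.16351004] [[-1.1, -0.8], [-1.5, -0.2], [-0.9, 0.2], [-0.6, -0.6], [-0.6, 0.2], [-1.3, -0.7], [0.7, -2.3], [-1.2, -1.5], [-1.5, -2.0], [-0.3, -3.5]]
[ 0.53192653 -0.02482966 -0.24930305] [[-0.1, 0.0], [0.1, -0.4], [-1.8, -0.5], [0.5, 0.3], [0.1, -2.1], [-0.1, -2.6], [-0.6, 0.7], [0.6, 0.1]]
module in step [-0.00431044 -0.05637549] -0.08579300187188676
laptop [0.47178278 0.68311751 0.        ] [ 8.00194277e-01  6.81314460e-01 -1.11022302e-16] box [0.24466708 0.70556438 0.        ]
```

View pics/ov.png

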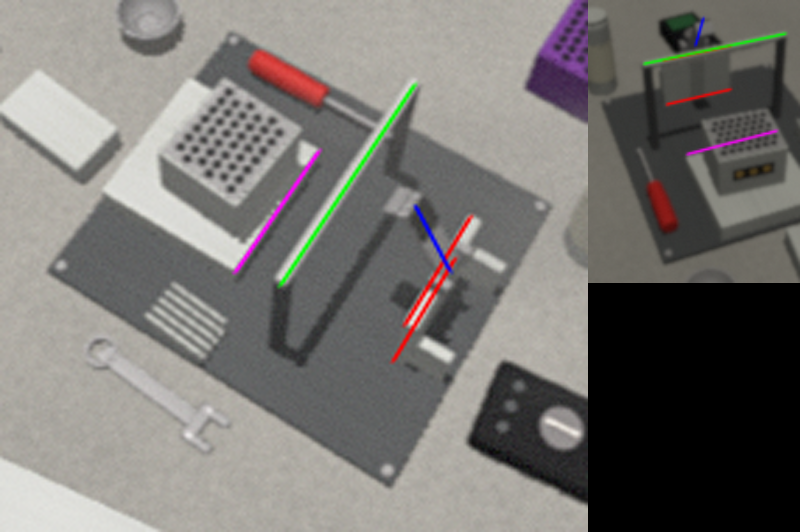

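Emit:
send_rows(commands="85 0.83 -0.23 -1 0;85 0.83 -0.23 -1 0;85 0.83 -0.23 -1 0;85 0.83 -0.23 -1 0;85 0.83 -0.23 -1 0;85 0 0 -1 0;85 0 0 -1 0;85 0 0 -1 0;85 0 0 -1 0;85 0 0 -1 0;85 0 0 -1 0;85 0 0 -1 0;85 0 0 -1 0;85 0 0 -1 0;85 0 0 -1 0;85 0 0 -1 0;85 0 0 -1 0")

```text
t: 1.52
tcp_pos: [0.1002, 0.5991, 0.5797]
tool_rot: [0.151, 0.989, -0.001, -0.0]
force: [0.3, 0.9, -0.2]
finger_gap: 0.992
gripper_force: 0.0
```

```bash
cat >> h.py <<'E'
def st():
    s=readout.sense();p=np.load('S.npy');Rt=R.from_quat(s['tool_rot']).as_matrix();F=np.eye(3);F[:2,:2]=fr(p)
    r=lambda v:np.round(v,3).tolist()
    print('t',round(s['t'],2),'q',r(s['q']),'\ntcp',r(s['tcp_pos']),'step',r(F.T@(s['tcp_pos']-np.r_[p[:2],0])),'tip',r(F.T@(s['tcp_pos']+.008*Rt[:,2]-np.r_[p[:2],0])),'F',r(s['force']),'gap',round(s['finger_gap'],2))
    print('tool axes in step frame (cols)',r(F.T@Rt));return s,F.T@Rt
E
python3 -c "from h import *;st()"
```

```text
t 1.52 q [1.221, 0.332, 0.862, -0.0, 1.949, -0.047] 
tcp [0.1, 0.599, 0.58] step [-0.532, 0.489, 0.58] tip [-0.532, 0.489, 0.572] F [0.319, 0.876, -0.234] gap 0.99
tool axes in step frame (cols) [[-0.99, 0.139, -0.0], [0.139, 0.99, -0.001], [0.0, -0.001, -1.0]]
```

Emit:
send_rows(commands="85 0.88 -0.27 -1 0;85 0.88 -0.27 -1 0;85 0.88 -0.27 -1 0;85 0.88 -0.27 -1 0;85 0.88 -0.27 -1 0;85 0.88 -0.27 -1 0;85 0 0 -1 0;85 0 0 -1 0;85 0 0 -1 0;85 0 0 -1 0;85 0 0 -1 0;85 0 0 -1 0;85 0 0 -1 0;85 0 0 -1 0")

```text
t: 2.68
tcp_pos: [-0.0095, 0.5499, 0.7954]
tool_rot: [0.151, 0.988, 0.02, -0.003]
force: [-0.4, 0.4, 0.1]
finger_gap: 0.995
gripper_force: 0.0
```

```bash
python3 -c "from h import *;st()"
```

```text
t 2.68 q [1.381, 0.372, 0.218, 0.013, 2.511, 0.124] 
tcp [-0.009, 0.55, 0.795] step [-0.632, 0.423, 0.795] tip [-0.632, 0.423, 0.787] F [-0.43, 0.419, 0.065] gap 0.99
tool axes in step frame (cols) [[-0.99, 0.139, -0.007], [0.139, 0.989, 0.041], [0.012, 0.039, -0.999]]
```

Emit:
send_rows(commands="85 0 0 -1 0;85 0 0 -1 0;85 0 0 -1 0;85 0 0 -1 0;85 0 0 -1 0;85 0 0 -1 0;85 0 0 -1 0;85 0 0 -1 0;85 0 0 -1 0;85 0 0 -1 0")

```text
t: 3.52
tcp_pos: [-0.0079, 0.461, 0.8586]
tool_rot: [0.151, 0.987, 0.052, -0.009]
force: [-0.2, -0.3, -0.1]
finger_gap: 0.992
gripper_force: 0.0
```

```bash
python3 -c "from h import *;st()"
```

```text
t 3.52 q [1.327, 0.241, 0.219, 0.051, 2.58, 0.104] 
tcp [-0.008, 0.461, 0.859] step [-0.616, 0.335, 0.859] tip [-0.616, 0.336, 0.851] F [-0.215, -0.278, -0.064] gap 0.99
tool axes in step frame (cols) [[-0.99, 0.14, -0.019], [0.137, 0.985, 0.103], [0.033, 0.1, -0.994]]
```

Emit:
send_rows(commands="85 0 0.7 -1 0;85 0 0.7 -1 0;85 0 0.7 -1 0;85 0 0.7 -1 0;85 0 0.7 -1 0;85 0 0.7 -1 0;85 0 0.7 -1 0;85 0 0.7 -1 0;85 0 0.7 -1 0;85 0 0.7 -1 0")

```text
t: 4.35
tcp_pos: [0.0312, 0.468, 0.8727]
tool_rot: [0.15, 0.983, 0.101, -0.015]
force: [0.3, 0.1, 0.4]
finger_gap: 0.998
gripper_force: 0.0
```

```bash
python3 -c "from h import *;st()"
```

```text
t 4.35 q [1.221, 0.217, 0.219, 0.117, 2.51, 0.055] 
tcp [0.031, 0.468, 0.873] step [-0.579, 0.348, 0.873] tip [-0.579, 0.35, 0.865] F [0.264, 0.101, 0.439] gap 1.0
tool axes in step frame (cols) [[-0.989, 0.142, -0.032], [0.133, 0.971, 0.201], [0.06, 0.194, -0.979]]
```

Emit:
send_rows(commands="85 0.3 1 -1 0;85 0.3 1 -1 0;85 0.3 1 -1 0;85 0.3 1 -1 0;85 0.3 1 -1 0;85 0.3 1 -1 0;85 0.3 1 -1 0;85 0.3 1 -1 0;85 0.3 1 -1 0;85 0.3 1 -1 0;85 0.3 1 -1 0;85 0.3 1 -1 0;85 0.3 1 -1 0;85 0.3 1 -1 0;85 0.3 1 -1 0")

```text
t: 5.6
tcp_pos: [0.0228, 0.5155, 0.8952]
tool_rot: [0.148, 0.968, 0.202, -0.026]
force: [0.5, 0.3, -0.0]
finger_gap: 0.999
gripper_force: 0.0
```

```bash
python3 -c "from h import *;st()"
```

```text
t 5.6 q [1.24, 0.205, 0.219, 0.165, 2.317, 0.11] 
tcp [0.023, 0.515, 0.895] step [-0.595, 0.394, 0.895] tip [-0.595, 0.397, 0.888] F [0.46, 0.276, -0.034] gap 1.0
tool axes in step frame (cols) [[-0.987, 0.151, -0.055], [0.117, 0.911, 0.396], [0.11, 0.384, -0.917]]
```

Emit:
send_rows(commands="85 0.3 1 -1 0;85 0.3 1 -1 0;85 0.3 1 -1 0;85 0.3 1 -1 0;85 0.3 1 -1 0;85 0.3 1 -1 0;85 0.3 1 -1 0;85 0.3 1 -1 0;85 0.3 1 -1 0;85 0.3 1 -1 0;85 0.3 1 -1 0;85 0.3 1 -1 0;85 0.3 1 -1 0")

```text
t: 6.68
tcp_pos: [0.0168, 0.504, 0.9492]
tool_rot: [0.145, 0.943, 0.299, -0.037]
force: [0.1, 1.0, -0.1]
finger_gap: 0.996
gripper_force: 0.0
```

```bash
python3 -c "from h import *;st()"
```

```text
t 6.68 q [1.201, 0.133, 0.219, 0.239, 2.192, 0.134] 
tcp [0.017, 0.504, 0.949] step [-0.599, 0.382, 0.949] tip [-0.599, 0.386, 0.943] F [0.098, 0.988, -0.094] gap 1.0
tool axes in step frame (cols) [[-0.983, 0.164, -0.078], [0.091, 0.817, 0.569], [0.157, 0.553, -0.819]]
```

Emit:
send_rows(commands="85 0.3 1 -1 0;85 0.3 1 -1 0;85 0.3 1 -1 0;60 0 0 1 1;60 0 0 1 1;60 0 0 1 1;60 0 0 1 1;60 0 0 1 1;60 0 0 1 1;60 0 0 1 1;60 0 0 1 1;60 0 0 1 1;60 0 0 1 1;60 0 0 1 1;60 0 0 1 1;60 0 0 1 1;60 0 0 1 1;60 0 0 1 1;60 0 0 1 1;60 0 0 0 1")

```text
t: 8.35
tcp_pos: [0.0213, 0.6923, 0.7041]
tool_rot: [0.645, 0.695, 0.239, -0.211]
force: [0.1, 0.8, -0.6]
finger_gap: 0.704
gripper_force: 0.0
```

```bash
cat >> h.py <<'E'
def to(*ts):
    "tool-axis shifts (rows of 20 mm) for successive TCP targets in step frame, fixed orientation"
    s,A=st();F=np.eye(3);p=np.load('S.npy');F[:2,:2]=fr(p);c=F.T@(s['tcp_pos']-np.r_[p[:2],0])
    for t in ts:
        d=A.T@(np.array(t)-c)/.02;n=max(1,int(np.ceil(abs(d).max())));print('to',t,'rows',n,'each',(d/n).round(3).tolist(),'world',S2W(p,t).round(3).tolist());c=np.array(t)
E
python3 -c "from h import *;st()"
```

```text
t 8.35 q [1.322, 0.182, 0.903, 0.136, 1.421, 1.271] 
tcp [0.021, 0.692, 0.704] step [-0.625, 0.568, 0.704] tip [-0.626, 0.573, 0.698] F [0.101, 0.812, -0.586] gap 0.7
tool axes in step frame (cols) [[-0.208, 0.974, -0.083], [0.772, 0.216, 0.598], [0.601, 0.06, -0.797]]
```

Emit:
send_rows(commands="60 0 0 0 0.98;60 0 0 0 0.98;60 0 0 0 0.98;60 0 0 0 0.98")

```text
t: 8.68
tcp_pos: [0.0211, 0.691, 0.7108]
tool_rot: [0.732, 0.6, 0.212, -0.244]
force: [-0.5, 0.6, -0.2]
finger_gap: 0.7
gripper_force: 0.0
```

```bash
python3 -c "
from h import *
to((-.2,.25,.55),(-.0,-.20,.30),(-.0,-.18,.085))"
```

```text
t 8.68 q [1.322, 0.177, 0.897, 0.136, 1.422, 1.545] 
tcp [0.021, 0.691, 0.711] step [-0.625, 0.567, 0.711] tip [-0.626, 0.572, 0.704] F [-0.466, 0.551, -0.211] gap 0.7
tool axes in step frame (cols) [[0.062, 0.995, -0.083], [0.795, 0.001, 0.606], [0.603, -0.104, -0.791]]
to (-0.2, 0.25, 0.55) rows 22 each [-0.733, 0.998, -0.227] world [0.389, 0.309, 0.55]
to (-0.0, -0.2, 0.3) rows 25 each [-0.992, 0.449, -0.183] world [0.513, -0.167, 0.3]
to (-0.0, -0.18, 0.085) rows 10 each [-0.569, 0.111, 0.911] world [0.516, -0.148, 0.085]
```

Emit:
send_rows(commands="50 -0.73 1 -0.23 0;50 -0.73 1 -0.23 0;50 -0.73 1 -0.23 0;50 -0.73 1 -0.23 0;50 -0.73 1 -0.23 0;50 -0.73 1 -0.23 0;50 -0.73 1 -0.23 0;50 -0.73 1 -0.23 0;50 -0.73 1 -0.23 0;50 -0.73 1 -0.23 0;50 -0.73 1 -0.23 0;50 -0.73 1 -0.23 0;50 -0.73 1 -0.23 0;50 -0.73 1 -0.23 0;50 -0.73 1 -0.23 0;50 -0.73 1 -0.23 0;50 -0.73 1 -0.23 0;50 -0.73 1 -0.23 0;50 -0.73 1 -0.23 0;50 -0.73 1 -0.23 0")

```text
t: 10.35
tcp_pos: [0.3583, 0.3439, 0.567]
tool_rot: [0.731, 0.601, 0.213, -0.244]
force: [0.4, 0.2, 0.0]
finger_gap: 0.582
gripper_force: 0.0
```

Emit:
send_rows(commands="50 -1 0.5 -0.2 0;50 -1 0.5 -0.2 0;50 -1 0.5 -0.2 0;50 -1 0.5 -0.2 0;50 -1 0.5 -0.2 0;50 -1 0.5 -0.2 0;50 -1 0.5 -0.2 0;50 -1 0.5 -0.2 0;50 -1 0.5 -0.2 0;50 -1 0.5 -0.2 0")

```text
t: 11.18
tcp_pos: [0.418, 0.1485, 0.4677]
tool_rot: [0.731, 0.601, 0.213, -0.243]
force: [0.1, -0.4, 0.6]
finger_gap: 0.584
gripper_force: 0.0
```

```bash
python3 -c "
from h import *
to((-.0,-.20,.30),(-.0,-.18,.085))"
```

```text
t 11.18 q [-0.339, 0.043, 1.662, 0.624, 1.649, -0.163] 
tcp [0.418, 0.149, 0.468] step [-0.145, 0.096, 0.468] tip [-0.146, 0.101, 0.461] F [0.147, -0.383, 0.599] gap 0.58
tool axes in step frame (cols) [[0.059, 0.995, -0.081], [0.795, 0.003, 0.606], [0.603, -0.1, -0.791]]
to (-0.0, -0.2, 0.3) rows 17 each [-0.965, 0.471, -0.172] world [0.513, -0.167, 0.3]
to (-0.0, -0.18, 0.085) rows 10 each [-0.569, 0.108, 0.911] world [0.516, -0.148, 0.085]
```

Emit:
send_rows(commands="50 -0.96 0.47 -0.17 0;50 -0.96 0.47 -0.17 0;50 -0.96 0.47 -0.17 0;50 -0.96 0.47 -0.17 0;50 -0.96 0.47 -0.17 0;50 -0.96 0.47 -0.17 0;50 -0.96 0.47 -0.17 0;50 -0.96 0.47 -0.17 0;50 -0.96 0.47 -0.17 0;50 -0.96 0.47 -0.17 0;50 -0.96 0.47 -0.17 0;50 -0.96 0.47 -0.17 0;50 -0.96 0.47 -0.17 0;50 -0.96 0.47 -0.17 0;50 -0.96 0.47 -0.17 0;50 -0.96 0.47 -0.17 0;50 -0.96 0.47 -0.17 0")

```text
t: 12.6
tcp_pos: [0.5131, -0.1653, 0.3001]
tool_rot: [0.731, 0.601, 0.212, -0.243]
force: [0.3, 0.6, 0.7]
finger_gap: 0.588
gripper_force: 0.0
```

```bash
python3 -c "
from h import *
to((-.0,-.15,.15),(-.0,-.14,.07),(0,-.115,.07))
p=np.load('S.npy')
for u in((313,303),(345,312),(313,330),(365,245)):print(fr(p).T@(onz('s1',np.array(u)*.64,.02)[:2]-p[:2]))"
```

```text
t 12.6 q [-0.775, 0.509, 1.466, 0.467, 1.64, -0.661] 
tcp [0.513, -0.165, 0.3] step [-0.0, -0.198, 0.3] tip [-0.001, -0.193, 0.294] F [0.305, 0.637, 0.674] gap 0.59
tool axes in step frame (cols) [[0.059, 0.995, -0.081], [0.796, 0.003, 0.606], [0.603, -0.1, -0.792]]
to (-0.0, -0.15, 0.15) rows 8 each [-0.327, 0.095, 0.924] world [0.521, -0.118, 0.15]
to (-0.0, -0.14, 0.07) rows 4 each [-0.503, 0.101, 0.867] world [0.523, -0.108, 0.07]
to (0, -0.115, 0.07) rows 1 each [0.995, 0.003, 0.757] world [0.527, -0.083, 0.07]
[ 0.0319648  -0.23535111]
[ 0.01592759 -0.17719793]
[ 0.07510053 -0.20320851]
[-0.11988765 -0.22815026]
```

Emit:
send_rows(commands="50 -0.33 0.1 0.92 0;50 -0.33 0.1 0.92 0;50 -0.33 0.1 0.92 0;50 -0.33 0.1 0.92 0;50 -0.33 0.1 0.92 0;50 -0.33 0.1 0.92 0;50 -0.33 0.1 0.92 0;50 -0.33 0.1 0.92 0;50 -0.5 0.1 0.87 0;50 -0.5 0.1 0.87 0;50 -0.5 0.1 0.87 0;50 -0.5 0.1 0.87 0;50 0 0 0 0;50 0.32 0 0.24 0;50 0.32 0 0.24 0;50 0.32 0 0.24 0;50 0.32 0 0.24 0;50 0.32 0 0.24 0")

```text
t: 14.1
tcp_pos: [0.5299, -0.0678, 0.072]
tool_rot: [0.731, 0.602, 0.212, -0.242]
force: [0.4, -2.6, 0.4]
finger_gap: 0.583
gripper_force: 1.4
```

```bash
python3 -c "
from h import *
st()"
```

```text
t 14.1 q [-0.628, 0.803, 1.693, 0.591, 1.129, -0.827] 
tcp [0.53, -0.068, 0.072] step [0.001, -0.099, 0.072] tip [0.0, -0.094, 0.066] F [0.412, -2.577, 0.4] gap 0.58
tool axes in step frame (cols) [[0.056, 0.995, -0.081], [0.797, 0.004, 0.604], [0.602, -0.098, -0.793]]
```

Emit:
send_rows(commands="50 0.2 0 0.15 0;50 0.2 0 0.15 0;50 0.2 0 0.15 0;50 0.2 0 0.15 0;50 0.2 0 0.15 0;50 0.2 0 0.15 0;50 0.2 0 0.15 0;50 0.2 0 0.15 0;50 0.2 0 0.15 0;50 0 0 0 0;50 0 0 0 0")

```text
t: 15.02
tcp_pos: [0.5355, -0.0221, 0.0712]
tool_rot: [0.731, 0.601, 0.212, -0.245]
force: [0.3, 0.3, 0.2]
finger_gap: 0.587
gripper_force: 0.0
```

```bash
python3 -c "
from h import *
st();s=snap('side','d2');a=snap('scene','s2')
c=lambda i:cv2.resize(i[:,:,::-1],None,fx=2.2,fy=2.2,interpolation=cv2.INTER_CUBIC)
cv2.imwrite('pics/c2.png',np.hstack([c(s['pixels'][110:270,170:350]),c(a['pixels'][170:330,210:390])]))"
```

```text
t 15.02 q [-0.555, 0.799, 1.722, 0.639, 1.09, -0.801] 
tcp [0.536, -0.022, 0.071] step [-0.001, -0.053, 0.071] tip [-0.002, -0.048, 0.065] F [0.266, 0.33, 0.249] gap 0.59
tool axes in step frame (cols) [[0.059, 0.995, -0.085], [0.795, 0.005, 0.607], [0.604, -0.103, -0.79]]
```

View pics/c2.png

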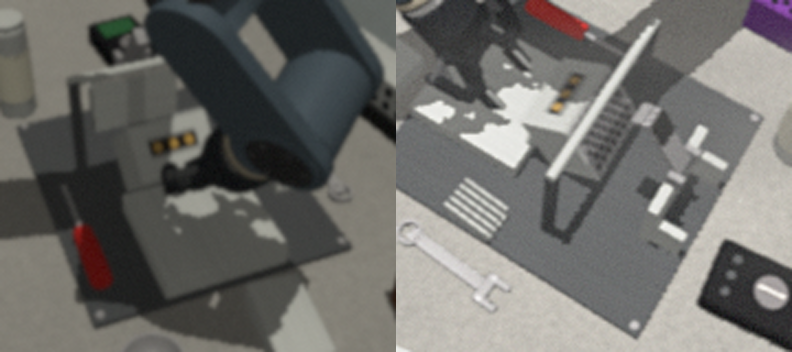

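```bash
python3 -c "
from h import *
p=np.load('S.npy')
f=lambda x:np.r_[proj('s2',x)-(288.2,211.8),proj('d2',x)-(248.2,174.5)]
r=least_squares(f,[.55,.06,.1]);print(r.x,r.fun,fr(p).T@(r.x[:2]-p[:2]))
to((0,-.005,.071),(0,0.013,.05))"
```

```text
[0.53361755 0.04216103 0.09059926] [-2.40205954  1.26692688 -2.67722944 -0.91732025] [-0.01354688  0.00999694]
t 15.12 q [-0.556, 0.799, 1.722, 0.639, 1.089, -0.801] 
tcp [0.536, -0.023, 0.071] step [-0.001, -0.054, 0.071] tip [-0.002, -0.049, 0.065] F [-0.258, 0.114, 0.835] gap 0.59
tool axes in step frame (cols) [[0.059, 0.995, -0.084], [0.795, 0.004, 0.607], [0.604, -0.102, -0.791]]
to (0, -0.005, 0.071) rows 2 each [0.966, 0.027, 0.739] world [0.545, 0.025, 0.071]
to (0, 0.013, 0.05) rows 2 each [0.041, 0.056, 0.688] world [0.547, 0.043, 0.05]
```

```bash
python3 -c "
from h import *
p=np.load('S.npy');o={'s2':(210,170,396),'d2':(170,110,0)}
def sh(n,q):
  r=[]
  for f in('s2','d2'):
    a=proj(f,S2W(p,q));r.append(((a-np.array(o[f][:2]))*2.2+np.array([o[f][2],0])).round().tolist())
  print(n,r)
for th in(32,45,60):
  t=np.radians(th);yf=.028/np.tan(t);b=np.array([yf-.09*np.cos(t),.008+.09*np.sin(t)]);u=np.array([np.sin(t),np.cos(t)]);d=np.array([np.cos(t),-np.sin(t)])
  for n,v in(('strip',b+.035*u),('cover',b+.07*u+.045*d)):
    sh(f'{th} {n}',(0,*v))
for y in(0,.01,.02,.03): sh(f'stand{y} strip',(0,y+.035,.098));sh('  cover',(0,y+.07,.053))
"
```

```text
32 strip [[539.0, 96.0], [184.0, 152.0]]
32 cover [[582.0, 118.0], [167.0, 121.0]]
45 strip [[541.0, 92.0], [183.0, 144.0]]
45 cover [[583.0, 119.0], [166.0, 121.0]]
60 strip [[551.0, 95.0], [179.0, 133.0]]
60 cover [[589.0, 126.0], [164.0, 122.0]]
stand0 strip [[576.0, 111.0], [169.0, 120.0]]
  cover [[599.0, 143.0], [160.0, 132.0]]
stand0.01 strip [[583.0, 116.0], [166.0, 116.0]]
  cover [[607.0, 148.0], [157.0, 128.0]]
stand0.02 strip [[591.0, 120.0], [163.0, 111.0]]
  cover [[614.0, 152.0], [154.0, 123.0]]
stand0.03 strip [[599.0, 125.0], [161.0, 107.0]]
  cover [[622.0, 156.0], [152.0, 119.0]]
```

```bash
python3 -c "
from h import *
a=cv2.imread('pics/s2.png');b=cv2.imread('pics/d2.png')
c=lambda i:cv2.resize(i,(400,480),interpolation=cv2.INTER_CUBIC)
cv2.imwrite('pics/c3.png',np.hstack([c(a[180:276,250:330]),c(b[130:226,205:285])]))"
```

```text
(no output)
```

View pics/c3.png

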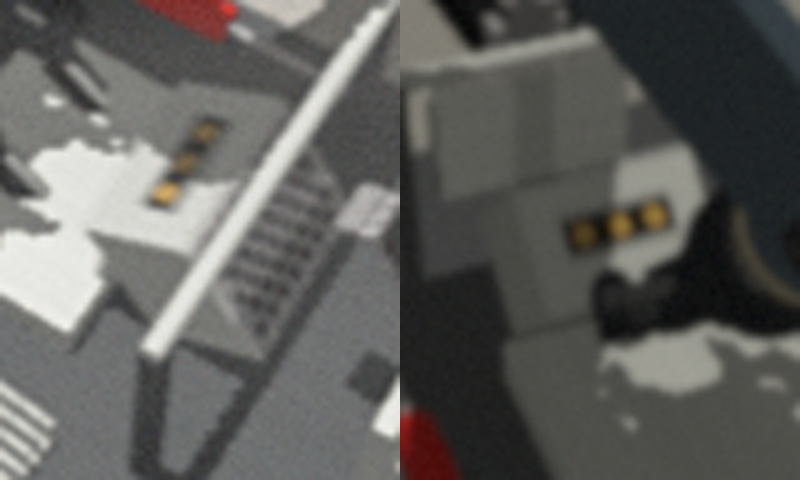

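```bash
python3 -c "
from h import *
p=np.load('S.npy')
def q(f,u,v,z):
  o=(250,180) if f=='s2' else (205-80,130)
  w=onz(f,np.array(o)+np.array([u,v])/5,z);return (fr(p).T@(w[:2]-p[:2])).round(3).tolist()
print('front bottom',q('s2',260,358,.008))
for z in(.06,.08,.098):print(z,'backtop +x',q('s2',105,235,z),'-x',q('s2',183,83,z),'strip',q('s2',188,162,z),'side strip',q('d2',620,225,z),'top front side',q('d2',690,150,z),q('d2',500,195,z),'back low',q('d2',515,335,z))
"
```

```text
front bottom [0.022, 0.085]
0.06 backtop +x [0.027, -0.008] -x [-0.071, -0.021] strip [-0.032, 0.006] side strip [0.006, 0.035] top front side [0.069, 0.084] [-0.047, 0.084] back low [-0.076, -0.028]
0.08 backtop +x [0.035, -0.003] -x [-0.061, -0.016] strip [-0.023, 0.01] side strip [-0.002, 0.013] top front side [0.058, 0.06] [-0.054, 0.06] back low [-0.082, -0.048]
0.098 backtop +x [0.043, 0.001] -x [-0.052, -0.011] strip [-0.014, 0.014] side strip [-0.01, -0.007] top front side [0.048, 0.039] [-0.061, 0.039] back low [-0.088, -0.066]
```

Emit:
send_rows(commands="50 -0.22 0.04 0.3 0;50 -0.22 0.04 0.3 0;50 0.12 0 0.09 0;50 0.12 0 0.09 0;50 0.12 0 0.09 0;50 0.12 0 0.09 0;50 0.12 0 0.09 0")

```text
t: 15.7
tcp_pos: [0.5388, -0.0079, 0.0567]
tool_rot: [0.731, 0.601, 0.212, -0.244]
force: [0.1, 0.5, 0.2]
finger_gap: 0.585
gripper_force: 0.0
```

```bash
python3 -c "
from h import *
st();s=snap('side','d3');a=snap('scene','s3')
print(abs(cv2.imread('pics/s3.png').astype(int)-cv2.imread('pics/s2.png'))[200:260,285:320].mean())"
```

```text
t 15.7 q [-0.53, 0.823, 1.73, 0.664, 1.054, -0.81] 
tcp [0.539, -0.008, 0.057] step [-0.0, -0.039, 0.057] tip [-0.001, -0.034, 0.05] F [0.057, 0.495, 0.227] gap 0.59
tool axes in step frame (cols) [[0.058, 0.995, -0.083], [0.795, 0.004, 0.606], [0.603, -0.101, -0.791]]
40.33380952380952
```

```bash
python3 -c "
from h import *
a=cv2.imread('pics/s3.png');b=cv2.imread('pics/d3.png')
c=lambda i:cv2.resize(i,(400,480),interpolation=cv2.INTER_CUBIC)
cv2.imwrite('pics/c4.png',np.hstack([c(a[180:276,250:330]),c(b[130:226,205:285])]))"
```

```text
(no output)
```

View pics/c4.png

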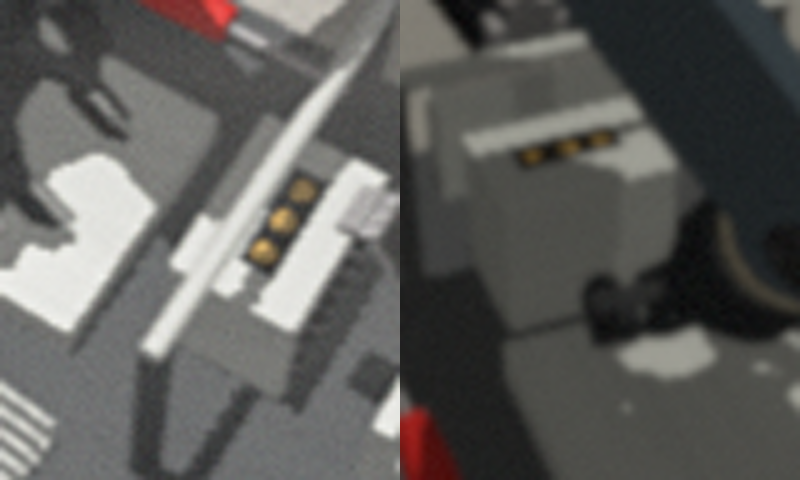

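```bash
python3 -c "
from h import *
p=np.load('S.npy')
def q(f,u,v,z):
  o=(250,180) if f=='s3' else (125,130)
  w=onz(f,np.array(o)+np.array([u,v])/5,z);return (fr(p).T@(w[:2]-p[:2])).round(3).tolist()
print('strip',q('s3',283,222,.098),q('d3',567,148,.098),'ends',q('s3',262,252,.098),q('s3',304,190,.098),q('d3',532,157,.098),q('d3',602,138,.098),'top front corners',q('s3',290,330,.098),q('s3',380,180,.098))
to((0.008,-.03,.10),(.008,.03,.05))"
```

```text
strip [-0.011, 0.071] [-0.014, 0.064] ends [0.008, 0.071] [-0.032, 0.071] [-0.034, 0.064] [0.007, 0.066] top front corners [0.037, 0.103] [-0.058, 0.1]
t 15.8 q [-0.53, 0.823, 1.73, 0.664, 1.054, -0.811] 
tcp [0.539, -0.008, 0.057] step [-0.001, -0.038, 0.057] tip [-0.001, -0.033, 0.05] F [-0.672, -1.169, -0.409] gap 0.59
tool axes in step frame (cols) [[0.058, 0.995, -0.083], [0.795, 0.005, 0.606], [0.603, -0.101, -0.791]]
to (0.008, -0.03, 0.1) rows 2 each [0.828, 0.103, -0.747] world [0.548, -0.001, 0.1]
to (0.008, 0.03, 0.05) rows 4 each [0.219, 0.067, 0.949] world [0.558, 0.058, 0.05]
```

Emit:
send_rows(commands="50 0.81 -0.27 0.71 0;50 0.81 -0.27 0.71 0;50 0 0.07 0.82 0;50 0 0 0 0;50 0.2 0 0.15 0;50 0.2 0 0.15 0;50 0.2 0 0.15 0;50 0.2 0 0.15 0;50 0.2 0 0.15 0;50 0.2 0 0.15 0;50 0.2 0 0.15 0;50 0.2 0 0.15 0;50 0.2 0 0.15 0")

```text
t: 16.88
tcp_pos: [0.5435, 0.0906, 0.0419]
tool_rot: [0.731, 0.601, 0.212, -0.244]
force: [-0.3, -1.5, -1.5]
finger_gap: 0.586
gripper_force: 0.9
```

```bash
python3 -c "
from h import *
st()"
```

```text
t 16.88 q [-0.363, 0.84, 1.78, 0.793, 0.945, -0.785] 
tcp [0.544, 0.091, 0.042] step [-0.012, 0.059, 0.042] tip [-0.012, 0.064, 0.036] F [-0.327, -1.521, -1.526] gap 0.59
tool axes in step frame (cols) [[0.058, 0.995, -0.083], [0.796, 0.004, 0.606], [0.603, -0.101, -0.791]]
```

Emit:
send_rows(commands="50 0.16 0 0.12 0;50 0.16 0 0.12 0;50 0.16 0 0.12 0;50 0.12 0 0.09 0;50 0.08 0 0.06 0;50 0.08 0 0.06 0")

```text
t: 17.38
tcp_pos: [0.5465, 0.1092, 0.0421]
tool_rot: [0.731, 0.601, 0.212, -0.244]
force: [-0.0, -1.8, -1.1]
finger_gap: 0.587
gripper_force: 1.0
```

```bash
python3 -c "
from h import *
st()"
```

```text
t 17.38 q [-0.328, 0.84, 1.779, 0.814, 0.934, -0.769] 
tcp [0.546, 0.109, 0.042] step [-0.012, 0.078, 0.042] tip [-0.012, 0.083, 0.036] F [-0.042, -1.766, -1.135] gap 0.59
tool axes in step frame (cols) [[0.058, 0.995, -0.083], [0.795, 0.004, 0.606], [0.603, -0.101, -0.791]]
```

Not home yet; continue in 2 mm rows.

Emit:
send_rows(commands="50 0.08 0 0.06 0;50 0.08 0 0.06 0;50 0.08 0 0.06 0")

```text
t: 17.63
tcp_pos: [0.5468, 0.1099, 0.0419]
tool_rot: [0.731, 0.604, 0.21, -0.24]
force: [-13.9, -34.8, 16.9]
finger_gap: 0.587
gripper_force: 18.2
```

Emit:
send_rows(commands="50 0.08 0 0.06 0;50 0.08 0 0.06 0")

```text
t: 17.8
tcp_pos: [0.5471, 0.1101, 0.0417]
tool_rot: [0.731, 0.605, 0.208, -0.238]
force: [-19.9, -48.3, 21.0]
finger_gap: 0.587
gripper_force: 25.6
```

Emit:
send_rows(commands="50 0.08 0 0.06 0")

```text
t: 17.88
tcp_pos: [0.5472, 0.1102, 0.0416]
tool_rot: [0.731, 0.606, 0.207, -0.236]
force: [-23.6, -58.7, 27.1]
finger_gap: 0.588
gripper_force: 31.1
```

Emit:
send_rows(commands="50 -0.32 0 -0.24 0;50 -0.32 0 -0.24 0;50 -0.2 0 -1 0;50 -0.2 0 -1 0;50 0 0 -1 0;50 0 0 -1 0;50 0 0 -1 0;50 0 0 -1 0;50 0 0 -1 0;50 0 0 -1 0;50 0 0 -1 0;50 0 0 -1 0;50 0 0 -1 0;50 0 0 -1 0;50 0 0 -1 0;50 0 0 -1 0;50 0 0 -1 0;50 0 0 -1 0")

```text
t: 19.38
tcp_pos: [0.5386, -0.0963, 0.2914]
tool_rot: [0.73, 0.601, 0.212, -0.245]
force: [0.6, 0.1, 0.7]
finger_gap: 0.584
gripper_force: 0.0
```

```bash
python3 -c "
from h import *
s,_=st();b=snap('side','d4');a=snap('scene','s4');a,b=a['pixels'][:,:,::-1],b['pixels'][:,:,::-1]
c=lambda i:cv2.resize(i,(400,480),interpolation=cv2.INTER_CUBIC)
cv2.imwrite('pics/c5.png',np.hstack([c(a[180:276,270:350]),c(b[110:206,195:275])]))"
```

```text
t 19.38 q [-0.659, 0.503, 1.507, 0.517, 1.563, -0.586] 
tcp [0.539, -0.096, 0.291] step [0.014, -0.126, 0.291] tip [0.013, -0.121, 0.285] F [0.569, 0.13, 0.725] gap 0.58
tool axes in step frame (cols) [[0.058, 0.995, -0.084], [0.794, 0.005, 0.608], [0.605, -0.102, -0.79]]
```

View pics/c5.png

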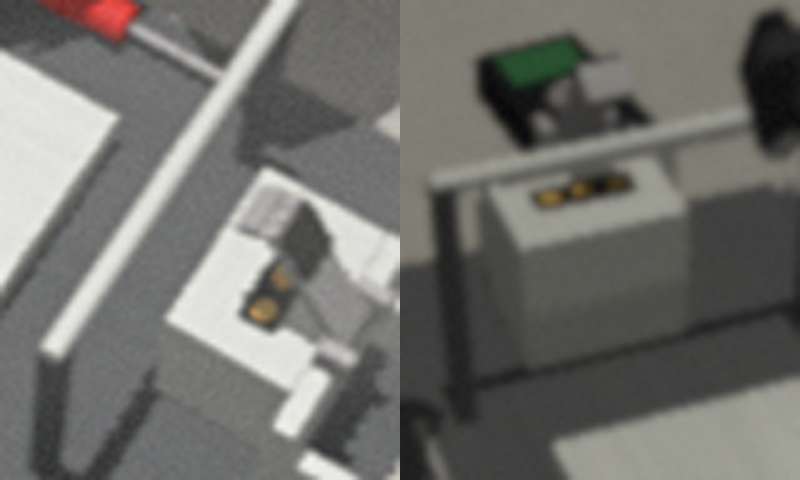

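```bash
python3 -c "
from h import *
p=np.load('S.npy')
q=lambda u,v:(fr(p).T@(onz('s4',np.array([270+u/5,180+v/5]),.098)[:2]-p[:2])).round(4)
print('back edge',q(265,168),q(167,320))
w=lambda x,y,z:tuple(np.r_[fr(p).T@(np.array([x,y])-p[:2]),z].round(3))
to(w(.40,-.36,.5),w(.02,-.5,.62))"
```

```text
back edge [-0.0597  0.0908] [0.0383 0.091 ]
t 19.48 q [-0.66, 0.502, 1.504, 0.518, 1.561, -0.586] 
tcp [0.54, -0.098, 0.293] step [0.016, -0.127, 0.293] tip [0.015, -0.123, 0.286] F [-0.665, -0.192, -0.022] gap 0.59
tool axes in step frame (cols) [[0.056, 0.995, -0.078], [0.796, 0.003, 0.605], [0.603, -0.096, -0.792]]
to (np.float64(-0.08), np.float64(-0.409), np.float64(0.5)) rows 17 each [-0.307, -0.342, -0.962] world [0.4, -0.36, 0.5]
to (np.float64(-0.432), np.float64(-0.609), np.float64(0.62)) rows 19 each [-0.281, -0.954, -0.496] world [0.02, -0.5, 0.62]
```

Module is home: back edge at y ≈ 0.091 (ideal 0.090), square, x ≈ -0.011. Now I need a vertical hand for the hook, so I swing to the opposite side to take the tilt out again.

Emit:
send_rows(commands="0 -0.31 -0.34 -0.96 0;0 -0.31 -0.34 -0.96 0;0 -0.31 -0.34 -0.96 0;0 -0.31 -0.34 -0.96 0;0 -0.31 -0.34 -0.96 0;0 -0.31 -0.34 -0.96 0;0 -0.31 -0.34 -0.96 0;0 -0.31 -0.34 -0.96 0;0 -0.31 -0.34 -0.96 0;0 -0.31 -0.34 -0.96 0;0 -0.31 -0.34 -0.96 0;0 -0.31 -0.34 -0.96 0;0 -0.31 -0.34 -0.96 0;0 -0.31 -0.34 -0.96 0;0 -0.31 -0.34 -0.96 0;0 -0.31 -0.34 -0.96 0;0 -0.31 -0.34 -0.96 0")

```text
t: 20.9
tcp_pos: [0.4002, -0.3592, 0.4961]
tool_rot: [0.73, 0.601, 0.213, -0.246]
force: [-0.1, 0.4, -0.7]
finger_gap: -0.0
gripper_force: 0.0
```

Emit:
send_rows(commands="0 -0.28 -0.95 -0.5 0;0 -0.28 -0.95 -0.5 0;0 -0.28 -0.95 -0.5 0;0 -0.28 -0.95 -0.5 0;0 -0.28 -0.95 -0.5 0;0 -0.28 -0.95 -0.5 0;0 -0.28 -0.95 -0.5 0;0 -0.28 -0.95 -0.5 0;0 -0.28 -0.95 -0.5 0;0 -0.28 -0.95 -0.5 0;0 -0.28 -0.95 -0.5 0;0 -0.28 -0.95 -0.5 0;0 -0.28 -0.95 -0.5 0;0 -0.28 -0.95 -0.5 0;0 -0.28 -0.95 -0.5 0;0 -0.28 -0.95 -0.5 0;0 -0.28 -0.95 -0.5 0;0 -0.28 -0.95 -0.5 0;0 -0.28 -0.95 -0.5 0")

```text
t: 22.48
tcp_pos: [0.0224, -0.5015, 0.6183]
tool_rot: [0.729, 0.602, 0.214, -0.245]
force: [-0.4, 0.3, -0.1]
finger_gap: -0.001
gripper_force: 0.0
```

```bash
python3 -c "
from h import *
st()"
```

```text
t 22.48 q [-1.709, 0.467, 0.705, -0.137, 2.624, -1.615] 
tcp [0.022, -0.502, 0.618] step [-0.429, -0.61, 0.618] tip [-0.43, -0.605, 0.612] F [-0.371, 0.322, -0.127] gap -0.0
tool axes in step frame (cols) [[0.056, 0.995, -0.083], [0.793, 0.006, 0.609], [0.606, -0.1, -0.789]]
```

Emit:
send_rows(commands="0 0.3 -0.1 -1 0;0 0.3 -0.1 -1 0;0 0.3 -0.1 -1 0;0 0.3 -0.1 -1 0;0 0.3 -0.1 -1 0;0 0.3 -0.1 -1 0;0 0.3 -0.1 -1 0;0 0.3 -0.1 -1 0;0 0.3 -0.1 -1 0;0 0.3 -0.1 -1 0;0 0.3 -0.1 -1 0;0 0.3 -0.1 -1 0")

```text
t: 23.48
tcp_pos: [-0.0051, -0.4886, 0.6855]
tool_rot: [0.744, 0.619, 0.152, -0.2]
force: [0.2, 0.5, 0.6]
finger_gap: -0.001
gripper_force: 0.0
```

```bash
python3 -c "
from h import *
st()"
```

```text
t 23.48 q [-1.746, 0.402, 0.581, -0.226, 2.646, -1.736] 
tcp [-0.005, -0.489, 0.686] step [-0.459, -0.601, 0.686] tip [-0.46, -0.598, 0.679] F [0.176, 0.482, 0.591] gap -0.0
tool axes in step frame (cols) [[0.044, 0.994, -0.101], [0.879, 0.009, 0.476], [0.474, -0.11, -0.874]]
```

Emit:
send_rows(commands="0 -0.1 -0.1 -1 0;0 -0.1 -0.1 -1 0;0 -0.1 -0.1 -1 0;0 -0.1 -0.1 -1 0;0 -0.1 -0.1 -1 0;0 -0.1 -0.1 -1 0;0 -0.1 -0.1 -1 0;0 -0.1 -0.1 -1 0;0 -0.1 -0.1 -1 0;0 -0.1 -0.1 -1 0;0 -0.1 -0.1 -1 0;0 -0.1 -0.1 -1 0;0 -0.1 -0.1 -1 0;0 -0.1 -0.1 -1 0;0 -0.1 -0.1 -1 0")

```text
t: 24.73
tcp_pos: [-0.0455, -0.5291, 0.7312]
tool_rot: [0.751, 0.638, 0.069, -0.156]
force: [0.3, 0.3, 0.7]
finger_gap: 0.0
gripper_force: 0.0
```

```bash
python3 -c "
from h import *
st()"
```

```text
t 24.73 q [-1.779, 0.452, 0.323, -0.343, 2.646, -1.897] 
tcp [-0.046, -0.529, 0.731] step [-0.492, -0.648, 0.731] tip [-0.493, -0.646, 0.724] F [0.254, 0.26, 0.75] gap 0.0
tool axes in step frame (cols) [[0.021, 0.989, -0.147], [0.953, 0.024, 0.303], [0.303, -0.146, -0.942]]
```

Emit:
send_rows(commands="0 -0.1 0.3 -1 0;0 -0.1 0.3 -1 0;0 -0.1 0.3 -1 0;0 -0.1 0.3 -1 0;0 -0.1 0.3 -1 0;0 -0.1 0.3 -1 0;0 -0.1 0.3 -1 0;0 -0.1 0.3 -1 0;0 -0.1 0.3 -1 0;0 -0.1 0.3 -1 0;0 -0.1 0.3 -1 0;0 -0.1 0.3 -1 0;0 -0.1 0.3 -1 0;0 -0.1 0.3 -1 0")

```text
t: 25.9
tcp_pos: [0.0445, -0.5232, 0.773]
tool_rot: [0.752, 0.649, 0.002, -0.115]
force: [0.0, -0.7, -0.3]
finger_gap: -0.0
gripper_force: 0.0
```

```bash
python3 -c "
from h import *
st()"
```

```text
t 25.9 q [-1.613, 0.426, 0.219, -0.331, 2.646, -1.747] 
tcp [0.044, -0.523, 0.773] step [-0.404, -0.627, 0.773] tip [-0.406, -0.626, 0.765] F [0.029, -0.654, -0.319] gap -0.0
tool axes in step frame (cols) [[-0.004, 0.985, -0.174], [0.988, 0.031, 0.15], [0.153, -0.171, -0.973]]
```

Emit:
send_rows(commands="0 -0.4 0.2 -1 0;0 -0.4 0.2 -1 0;0 -0.4 0.2 -1 0;0 -0.4 0.2 -1 0;0 -0.4 0.2 -1 0;0 -0.4 0.2 -1 0;0 -0.4 0.2 -1 0;0 -0.4 0.2 -1 0;0 -0.4 0.2 -1 0;0 -0.4 0.2 -1 0;0 -0.4 0.2 -1 0;0 -0.4 0.2 -1 0;0 -0.4 0.2 -1 0;0 -0.4 0.2 -1 0;0 -0.4 0.2 -1 0;0 -0.4 0.2 -1 0;0 -0.4 0.2 -1 0;0 -0.4 0.2 -1 0")

```text
t: 27.4
tcp_pos: [0.1013, -0.4897, 0.7996]
tool_rot: [0.753, 0.653, -0.017, -0.082]
force: [-0.2, 0.6, -0.6]
finger_gap: -0.002
gripper_force: 0.0
```

```bash
python3 -c "
from h import *
st()"
```

```text
t 27.4 q [-1.516, 0.371, 0.219, -0.268, 2.646, -1.605] 
tcp [0.101, -0.49, 0.8] step [-0.353, -0.585, 0.8] tip [-0.355, -0.585, 0.792] F [-0.154, 0.558, -0.626] gap -0.0
tool axes in step frame (cols) [[-0.016, 0.989, -0.146], [0.997, 0.028, 0.078], [0.082, -0.145, -0.986]]
```

Emit:
send_rows(commands="0 -1 0 -1 0;0 -1 0 -1 0;0 -1 0 -1 0;0 -1 0 -1 0;0 -1 0 -1 0;0 -1 0 -1 0;0 -1 0 -1 0;0 -1 0 -1 0;0 -1 0 -1 0;0 -1 0 -1 0;0 -1 0 -1 0;0 -1 0 -1 0;0 -1 0 -1 0;0 -1 0 -1 0")

```text
t: 28.57
tcp_pos: [0.0547, -0.5179, 0.7814]
tool_rot: [0.755, 0.651, 0.015, -0.079]
force: [-0.1, -0.1, 0.3]
finger_gap: -0.0
gripper_force: 0.0
```

```bash
python3 -c "
from h import *
st()
p=np.load('S.npy')
w=lambda x,y,z:tuple(np.r_[fr(p).T@(np.array([x,y])-p[:2]),z].round(3).tolist())
to(w(.25,-.5,.6),w(.50,-.25,.45),(0,.125,.32))"
```

```text
t 28.57 q [-1.63, 0.404, 0.219, -0.188, 2.646, -1.644] 
tcp [0.055, -0.518, 0.781] step [-0.395, -0.621, 0.781] tip [-0.396, -0.62, 0.774] F [-0.053, -0.065, 0.3] gap -0.0
tool axes in step frame (cols) [[-0.01, 0.995, -0.103], [0.992, 0.023, 0.124], [0.126, -0.1, -0.987]]
t 28.57 q [-1.63, 0.404, 0.219, -0.188, 2.646, -1.644] 
tcp [0.055, -0.518, 0.781] step [-0.395, -0.621, 0.781] tip [-0.396, -0.62, 0.774] F [-0.053, -0.065, 0.3] gap -0.0
tool axes in step frame (cols) [[-0.01, 0.995, -0.103], [0.992, 0.023, 0.124], [0.126, -0.1, -0.987]]
to (-0.205, -0.571, 0.6) rows 11 each [0.111, 0.947, 0.753] world [0.25, -0.5, 0.6]
to (0.001, -0.284, 0.45) rows 14 each [0.942, 0.809, 0.58] world [0.5, -0.25, 0.45]
to (0, 0.125, 0.32) rows 20 each [0.974, 0.054, 0.448] world [0.566, 0.153, 0.32]
```

Emit:
send_rows(commands="0 -0.1 0 -1 0;0 -0.1 0 -1 0;0 -0.1 0 -1 0;0 -0.1 0 -1 0;0 -0.1 0 -1 0;0 -0.1 0 -1 0;0 -0.1 0 -1 0;0 -0.1 0 -1 0;0 -0.1 0 -1 0;0 -0.1 0 -1 0;0 -0.1 0 -1 0;0 -0.1 0 -1 0;0 -0.1 0 -1 0;0 -0.1 0 -1 0;0 -0.1 0 -1 0;0 -0.1 0 -1 0")

```text
t: 29.9
tcp_pos: [0.0536, -0.4442, 0.847]
tool_rot: [0.754, 0.655, -0.033, -0.032]
force: [-0.1, 0.5, 0.3]
finger_gap: -0.006
gripper_force: 0.0
```

```bash
python3 -c "
from h import *
p=np.load('S.npy')
w=lambda x,y,z:tuple(np.r_[fr(p).T@(np.array([x,y])-p[:2]),z].round(3).tolist())
to(w(.25,-.5,.6),w(.50,-.25,.45),(0,.125,.32))"
```

```text
t 29.9 q [-1.641, 0.267, 0.219, -0.193, 2.646, -1.671] 
tcp [0.054, -0.444, 0.847] step [-0.408, -0.548, 0.847] tip [-0.409, -0.548, 0.839] F [-0.123, 0.527, 0.262] gap -0.01
tool axes in step frame (cols) [[-0.023, 0.996, -0.091], [1.0, 0.023, -0.01], [-0.008, -0.091, -0.996]]
to (-0.205, -0.571, 0.6) rows 12 each [-0.107, 0.934, 0.949] world [0.25, -0.5, 0.6]
to (0.001, -0.284, 0.45) rows 15 each [0.944, 0.751, 0.426] world [0.5, -0.25, 0.45]
to (0, 0.125, 0.32) rows 21 each [0.976, 0.048, 0.298] world [0.566, 0.153, 0.32]
```

Emit:
send_rows(commands="0 -0.11 0.93 0.95 0;0 -0.11 0.93 0.95 0;0 -0.11 0.93 0.95 0;0 -0.11 0.93 0.95 0;0 -0.11 0.93 0.95 0;0 -0.11 0.93 0.95 0;0 -0.11 0.93 0.95 0;0 -0.11 0.93 0.95 0;0 -0.11 0.93 0.95 0;0 -0.11 0.93 0.95 0;0 -0.11 0.93 0.95 0;0 -0.11 0.93 0.95 0")

```text
t: 30.9
tcp_pos: [0.2499, -0.5007, 0.5985]
tool_rot: [0.754, 0.655, -0.033, -0.032]
force: [-0.5, -0.1, 1.1]
finger_gap: 0.0
gripper_force: 0.0
```

Emit:
send_rows(commands="0 0.94 0.75 0.43 0;0 0.94 0.75 0.43 0;0 0.94 0.75 0.43 0;0 0.94 0.75 0.43 0;0 0.94 0.75 0.43 0;0 0.94 0.75 0.43 0;0 0.94 0.75 0.43 0;0 0.94 0.75 0.43 0;0 0.94 0.75 0.43 0;0 0.94 0.75 0.43 0;0 0.94 0.75 0.43 0;0 0.94 0.75 0.43 0;0 0.94 0.75 0.43 0;0 0.94 0.75 0.43 0;0 0.94 0.75 0.43 0")

```text
t: 32.15
tcp_pos: [0.4992, -0.2514, 0.4479]
tool_rot: [0.754, 0.655, -0.033, -0.032]
force: [0.6, 0.1, 0.6]
finger_gap: -0.002
gripper_force: 0.0
```

```bash
python3 -c "
from h import *
to((0,.115,.33),(0,.13,.21))"
```

```text
t 32.15 q [-0.64, 0.306, 1.228, -0.051, 1.684, -0.503] 
tcp [0.499, -0.251, 0.448] step [0.0, -0.285, 0.448] tip [-0.0, -0.285, 0.44] F [0.639, 0.081, 0.564] gap -0.0
tool axes in step frame (cols) [[-0.023, 0.996, -0.091], [1.0, 0.023, -0.01], [-0.008, -0.091, -0.996]]
to (0, 0.115, 0.33) rows 21 each [0.955, 0.046, 0.27] world [0.564, 0.144, 0.33]
to (0, 0.13, 0.21) rows 6 each [0.133, 0.094, 0.995] world [0.567, 0.158, 0.21]
```

Emit:
send_rows(commands="0 0.96 0.05 0.27 0;0 0.96 0.05 0.27 0;0 0.96 0.05 0.27 0;0 0.96 0.05 0.27 0;0 0.96 0.05 0.27 0;0 0.96 0.05 0.27 0;0 0.96 0.05 0.27 0;0 0.96 0.05 0.27 0;0 0.96 0.05 0.27 0;0 0.96 0.05 0.27 0;0 0.96 0.05 0.27 0;0 0.96 0.05 0.27 0;0 0.96 0.05 0.27 0;0 0.96 0.05 0.27 0;0 0.96 0.05 0.27 0;0 0.96 0.05 0.27 0;0 0.96 0.05 0.27 0;0 0.96 0.05 0.27 0;0 0.96 0.05 0.27 0;0 0.96 0.05 0.27 0")

```text
t: 33.82
tcp_pos: [0.5622, 0.1265, 0.3359]
tool_rot: [0.754, 0.655, -0.033, -0.032]
force: [0.1, -0.0, -0.3]
finger_gap: -0.001
gripper_force: 0.0
```

Emit:
send_rows(commands="0 0.96 0.05 0.27 0;0 0.22 0.1 1 0;0 0.22 0.1 1 0;0 0.22 0.1 1 0;0 0.22 0.1 1 0;0 0.22 0.1 1 0;0 0.11 0.05 0.5 0;0 0 0 0 0")

```text
t: 34.48
tcp_pos: [0.5679, 0.1677, 0.2173]
tool_rot: [0.754, 0.655, -0.035, -0.034]
force: [-0.5, -0.6, 0.1]
finger_gap: 0.001
gripper_force: 0.0
```

```bash
python3 -c "
from h import *
to((0,.14,.20),(0,.126,.15),(0,.112,.125))"
```

```text
t 34.48 q [0.092, 0.545, 1.473, 0.015, 1.219, 0.226] 
tcp [0.568, 0.168, 0.217] step [-0.0, 0.139, 0.217] tip [-0.001, 0.139, 0.209] F [-0.478, -0.62, 0.063] gap 0.0
tool axes in step frame (cols) [[-0.024, 0.995, -0.096], [1.0, 0.023, -0.011], [-0.009, -0.096, -0.995]]
to (0, 0.14, 0.2) rows 1 each [0.036, 0.092, 0.858] world [0.568, 0.168, 0.2]
to (0, 0.126, 0.15) rows 3 each [-0.226, 0.075, 0.832] world [0.566, 0.154, 0.15]
to (0, 0.112, 0.125) rows 2 each [-0.344, 0.052, 0.626] world [0.564, 0.141, 0.125]
```

Press down in small rows along that curve.

Emit:
send_rows(commands="0 0.02 0.04 0.4 0;0 0.02 0.05 0.46 0;0 -0.11 0.04 0.42 0;0 -0.11 0.04 0.42 0;0 -0.11 0.04 0.42 0;0 -0.11 0.04 0.42 0")

```text
t: 34.98
tcp_pos: [0.5692, 0.1589, 0.1686]
tool_rot: [0.754, 0.655, -0.032, -0.032]
force: [-0.3, 0.4, 2.1]
finger_gap: -0.001
gripper_force: 1.1
```

Emit:
send_rows(commands="0 -0.11 0.04 0.42 0;0 -0.11 0.04 0.42 0;0 -0.17 0.03 0.31 0;0 -0.17 0.03 0.31 0;0 -0.17 0.03 0.31 0")

```text
t: 35.4
tcp_pos: [0.5667, 0.1444, 0.1327]
tool_rot: [0.754, 0.655, -0.033, -0.032]
force: [-0.4, 1.6, 1.8]
finger_gap: -0.0
gripper_force: 1.0
```

```bash
python3 -c "
from h import *
st()"
```

```text
t 35.4 q [0.053, 0.643, 1.564, 0.013, 1.025, 0.187] 
tcp [0.567, 0.144, 0.133] step [0.002, 0.116, 0.133] tip [0.002, 0.116, 0.125] F [-0.404, 1.639, 1.839] gap -0.0
tool axes in step frame (cols) [[-0.023, 0.996, -0.091], [1.0, 0.022, -0.009], [-0.007, -0.091, -0.996]]
```

Emit:
send_rows(commands="0 -0.08 0.02 0.2 0;0 -0.08 0.02 0.2 0;0 0 0.02 0.15 0")

```text
t: 35.65
tcp_pos: [0.5664, 0.1409, 0.1235]
tool_rot: [0.754, 0.655, -0.033, -0.032]
force: [-5.0, -0.4, 28.0]
finger_gap: 0.002
gripper_force: 13.8
```

Emit:
send_rows(commands="0 0 0.01 0.12 0")

```text
t: 35.73
tcp_pos: [0.5665, 0.1409, 0.1233]
tool_rot: [0.754, 0.655, -0.033, -0.032]
force: [-7.1, -0.4, 36.2]
finger_gap: 0.0
gripper_force: 17.9
```

Emit:
send_rows(commands="0 0 0.01 0.1 0")

```text
t: 35.82
tcp_pos: [0.5666, 0.1409, 0.1231]
tool_rot: [0.754, 0.655, -0.033, -0.032]
force: [-9.1, -0.3, 43.8]
finger_gap: 0.002
gripper_force: 21.6
```

Emit:
send_rows(commands="0 0 -0.05 -0.5 0;0 0 -0.1 -1 0;0 0 -0.1 -1 0;0 0 -0.1 -1 0;0 0 -0.1 -1 0;0 0 -0.1 -1 0;0 0 -0.1 -1 0;0 -1 0 -1 0;0 -1 0 -1 0;0 -1 0 -1 0;0 -1 0 -1 0;0 -1 0 -1 0;0 -1 0 -1 0;0 -1 0 -1 0;0 -1 0 -1 0;0 -1 0 -1 0;0 0 0 0 0")

```text
t: 37.23
tcp_pos: [0.5582, -0.0409, 0.4329]
tool_rot: [0.756, 0.654, -0.032, -0.028]
force: [0.3, -0.0, 0.8]
finger_gap: -0.002
gripper_force: 0.0
```

```bash
python3 -c "
from h import *
s,_=st();b=snap('side','d5');a=snap('scene','s5');a,b=a['pixels'][:,:,::-1],b['pixels'][:,:,::-1]
p=np.load('S.npy')
for z,n in((.112,'flat'),(.117,'on top')): print(n,'arm end +x top',[(5*(proj(f,S2W(p,(.013,.08,z)))-o)).round().tolist() for f,o in(('s5',(270,180)),('d5',(195,110)))],'pad',[(5*(proj(f,S2W(p,(0,.1,z+.004)))-o)).round().tolist() for f,o in(('s5',(270,180)),('d5',(195,110)))])
c=lambda i:cv2.resize(i,(400,480),interpolation=cv2.INTER_CUBIC)
cv2.imwrite('pics/c6.png',np.hstack([c(a[180:276,270:350]),c(b[110:206,195:275])]))"
```

```text
t 37.23 q [-0.262, 0.313, 1.254, -0.021, 1.655, -0.118] 
tcp [0.558, -0.041, 0.433] step [0.024, -0.068, 0.433] tip [0.024, -0.068, 0.425] F [0.329, -0.048, 0.782] gap -0.0
tool axes in step frame (cols) [[-0.019, 0.996, -0.083], [1.0, 0.018, -0.013], [-0.011, -0.083, -0.996]]
flat arm end +x top [[176.0, 256.0], [252.0, 201.0]] pad [[226.0, 253.0], [218.0, 180.0]]
on top arm end +x top [[177.0, 252.0], [252.0, 194.0]] pad [[227.0, 249.0], [217.0, 173.0]]
```

View pics/c6.png

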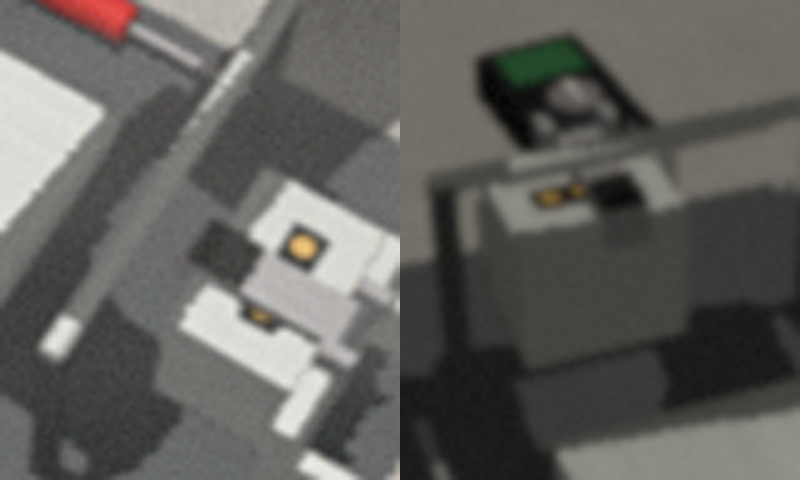

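```bash
python3 -c "
from station import sign_off
print(sign_off())"
```

```text
the job is handed in; nothing more can be done
None
```

I handed the job in at about 37 s: the module stands home against the board (back edge within about 1 mm, about 11 mm off centre), the hook arm is pressed flat with its lip behind it, and the arm is clear of everything. The final pictures bear this out, but the hand-in call returned no verdict.

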